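Plug the titration vessel with the supple stopper

ROBOT

A 6-joint arm with a two-finger parallel gripper is mounted at the origin on the work surface. World frame = base frame: x ahead of the robot, y to its left, z up, the work surface at z = 0. Lengths are in mm, angles in rad, forces in N, time in s.
With the tool pointing down it reaches from about 275 to 1000 mm from the base axis. Payload 8.4 kg.
Tool frame: the origin (TCP) lies midway between the tips of the shut fingers; the grasp point (between the pads) lies 19 mm behind it; z points along the fingers, y is the line along which they close (so a half turn about z gives the same grasp; the last joint's range is limited). The gripper opens to 85 mm and grips with 20 to 120 N. Pads are 22 mm wide; open, the fingers measure 114 mm over their backs; the gripper's body (76 mm by 85 mm) begins 54 mm behind the grasp point. The pads swing forward as they close: fully open they stand 13 mm farther back than shut.
Start: joints at [1.204, 0.353, 1.633, -0, 1.155, -0.002], TCP at [222.975, 583.875, 231.281] pointing down, gripper open.
Joint ranges: [-2.63, 2.63], [-0.92, 2.1], [0.06, 2.66], [-1.3, 4.44], [0, 2.69], [-3.02, 3.02]. Speed limits (rad/s): [2.22, 2.22, 2.79, 3.14, 3.14, 3.14].

INTERFACE

Orientations are given as [roll, pitch, yaw] about the fixed x, y, z axes, in that order (R = Rz(yaw) Ry(pitch) Rx(roll)).
In Python, from rig import r gives the robot as it stands.
- The arm moves only by the shell command python3 -m inch 'ROWS' [OPENING] [FORCE]. ROWS is JSON, a list that holds one entry, the list of rows, each a list of 6 numbers: the shift along the tool's x, y, z scaled (see below), then the turn, a rotation vector about the tool's x, y, z scaled (see below). In form: [[[tx, ty, tz, wx, wy, wz], ...]]. A call has 1 to 8 rows; each row is the pose to reach, as a shift and turn from the pose commanded when the call began, along the tool's axes at that moment, turning the shorter way round; what a row does not reach only later rows make up. The controller multiplies each number of a shift by 20 cm and each number of a turn by pi rad. A row lasts 1/12 s, in which the tool goes at most 41.7 mm and 7.16 degrees, less where a joint would pass 70% of its speed; a pose out of reach is approached as far as the arm can. A call with a number of a shift or a turn outside -1 to 1 is refused whole. A call with a gripper value outside its range is refused whole. OPENING is the gripper's target within -1 to 1 (fully open at 1, half-way at 0, shut at -1), set as the call begins (- or left out, the last holds). The fingers move at their own pace and stop on an object; FORCE is the grip in N (left out, the last holds). Time passes only in rows, so rows that repeat a pose let the fingers close. It gives the time, the measured TCP pose, the force, the opening and the grip force at its end, in the units of the state.
- r.sense(): the state, without advancing time (a new reading comes with each control period).
- r.grab_frame(name): name is "scene" or "side" or "wrist"; returns the picture (480x640x3 uint8, red, green, blue); there is no depth.
- r.camera_info(name): a dict with "K" (3x3 intrinsics, pixels), "rvec" (rotation vector, rad) and "tvec" (3), from world to camera coordinates, as OpenCV has them; the wrist camera has in their place "mount" (4x4, takes a point from camera to tool coordinates, whose origin is the TCP and whose axes are the flange's). Camera axes: x right, y down, z forward; pixel columns grow to the right and rows downward; lengths in mm; the calibration is good to about 2 mm. A picture is of the moment at which its call begins: read the wrist's pose just before it. camera_info takes no time and is no camera call.
- r.sign_off(): hands the job in; it is judged then, once.
The state is a dict: "clock": time; "qpos": joint angles; "qvel": joint speeds; "joint_efforts": joint torques, N m; "eef_pos": TCP position; "tcp_rot": TCP orientation; "contact_force": force on the tool from outside, world axes, zero at the start; "wrist_torque": the same for the moment, N m; "opening": opening from 0.0 (shut) to 1.0 (fully open); "grasp_force": force on a finger pad.
Only numpy, scipy, OpenCV 4.12 (cv2) and the standard library are available. Lean on these libraries where they do the work, as an engineer would, in place of code of your own. Each camera call takes 0.05 s, during which the arm holds its last target. There are 200 camera calls.

TASK

Two of the three blue rubber stoppers in the white rack have gone hard: squeeze them gently between the fingers (keep the grip under about 25 N) to find the one that is still supple. Push that one upright and fully home into the open port of the titration vessel without ramming it, and put the two hard ones in the red reject tray. Leave everything else where it is.

Things in the scene. Friction and masses are not known exactly. Their poses are not given: they have to be found in the camera images.
- stopper_a_mid (a point): Centre of the head of a blue rubber stopper, 56 g. Head 40 mm tall, 36 mm across its flat opposite cheeks (19 mm wide, facing the point's +x, -x, +y, -y); this point is 20 mm above the head's flat underside (shoulder, a 34 mm disc) and 20 mm below its flat top. Below the shoulder a ribbed stem, 20 mm thick, 22 mm long, tapered foot; z up. Starts stem down in the rack, shoulder on the rack's top.
- stopper_b_mid (a point): The same point of a stopper of the same look, size and weight as stopper_a, in another hole. Of the three one is supple, two are hard. Squeezed across two opposite cheeks the supple one narrows by about 4 mm at 3 N and by 7 mm from 6 N up, where it stops; a hard one narrows by less than 1 mm. They are put in the holes at random.
- stopper_c_mid (a point): The same point of a third stopper of the same look, size and weight as stopper_a, in another hole.
- rack: White stopper rack, fixed: block 64 mm (x) by 232 mm (y) by 30 mm tall, origin at the centre of its underside; three loose 25 mm holes right through, 80 mm apart along its y.
- vessel_port (a point): Centre of the rim of the open port on the white lid of the glass titration vessel (fixed). Upright white tube, 24 mm bore, 40 mm outside, rim 114 mm above the table, 26 mm above the lid (104 mm wide); z up. A ring in the bore, 8 mm down, leaves a 16 mm hole: a stem drops in until its shoulder is about 10 mm off the rim. The supple stem then yields and a push of 5 to 15 N takes it home, where it stays; a hard one stops there.
- tray_in (a point): Centre of the inner floor of the red reject tray (fixed), inside 140 mm (x) by 120 mm (y), walls 30 mm tall and 5 mm thick, floor 5 mm above the table.
- cap: Loose blue screw cap, 44 mm across, 26 mm tall, origin under its centre; to be left alone.
- beaker: Loose glass beaker, 68 mm across, 85 mm tall, origin under its centre; to be left alone.
- amber: Loose brown reagent jar, 84 mm across, 120 mm tall, origin under its centre; to be left alone.
- wash: Loose white wash bottle with red cap, 60 mm across, 150 mm tall, origin under its centre; to be left alone.
- spatula: Loose steel lab spatula lying flat along its own x, about 190 mm long, 12 mm wide, 5 mm thick; to be left alone.
- dish: Loose white weighing dish, 80 mm across, 22 mm tall, origin under its centre; to be left alone.
Mind the look-alikes: they are no part of the job. What is shaped like the part that bears stopper_a_mid but green is not meant. What is shaped like the part that bears stopper_c_mid but orange is not meant.

How it is judged:
By the outcome, as a careful person would: the job done as asked, in the order asked, and still so for the second after the job is handed in, with the robot touching nothing.
It also fails if it takes over 72 s, if anything falls off the work surface, if the arm or the gripper's body presses on something with over 40 N, if the wrist force passes 120 N, or if a joint passes its speed limit or range.

## Working session

There is one attempt and no reset: what is moved stays moved. The work goes in short steps, Python scripts to look and compute and a shell command to move; the robot and the scene stay as the last step left them, time stands still between calls to the robot, and variables do not carry over. Pictures are saved under pics/ and viewed, at most 14 in all, crops included, and the job is handed in when it is done.

```bash
mkdir -p pics; ls; python3 - <<'E'
from rig import r
import cv2,numpy as np
s=r.sense();print({k:np.round(v,3).tolist() for k,v in s.items()})
a=[]
for n in ("scene","side"):
    f=r.grab_frame(n);cv2.imwrite(f"pics/{n}0.png",f[:,:,::-1]);i=r.camera_info(n);print(n,{k:np.round(v,3).tolist() for k,v in i.items()})
print({k:np.round(v,3).tolist() for k,v in r.camera_info("wrist").items()})
E
```

```text
pics
{'clock': 0.0, 'qpos': [1.204, 0.354, 1.634, -0.0, 1.155, -0.002], 'qvel': [0.001, -0.002, -0.002, -0.0, -0.001, -0.0], 'joint_efforts': [0.001, -60.524, -34.207, 0.0, 0.009, -0.0], 'eef_pos': [222.804, 583.435, 230.553], 'tcp_rot': [-3.14, 0.0, 2.777], 'contact_force': [0.079, -0.116, 0.199], 'wrist_torque': [0.007, -0.026, 0.009], 'grasp_force': 0.0, 'opening': 0.999}
scene {'K': [[486.824, 0.0, 317.762], [0.0, 486.824, 245.748], [0.0, 0.0, 1.0]], 'rvec': [2.1, 0.867, -0.434], 'tvec': [-406.967, -163.348, 1199.524]}
side {'K': [[559.899, 0.0, 329.0], [0.0, 559.899, 230.561], [0.0, 0.0, 1.0]], 'rvec': [2.045, -0.751, 0.405], 'tvec': [-428.475, 299.572, 802.803]}
{'K': [[350.206, 0.0, 322.401], [0.0, 350.206, 235.373], [0.0, 0.0, 1.0]], 'mount': [[-0.0, -0.96, -0.28, 71.741], [1.0, -0.0, -0.0, 0.276], [0.0, -0.28, 0.96, -141.268], [0.0, 0.0, 0.0, 1.0]]}
```

View pics/scene0.png

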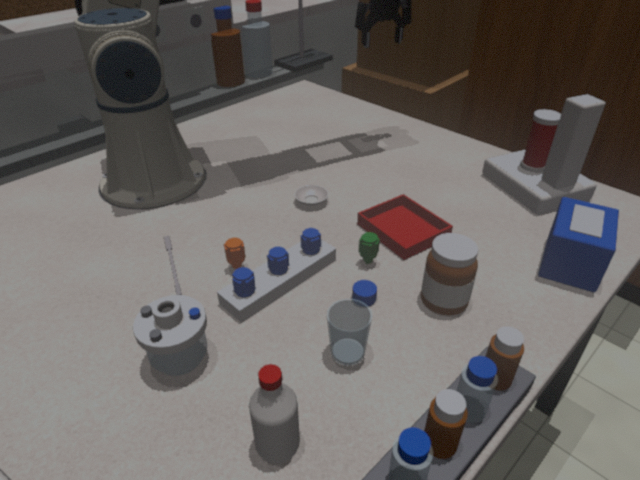

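View pics/side0.png

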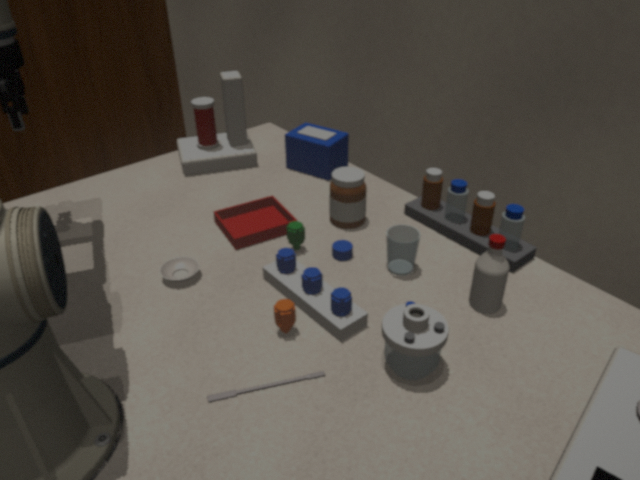

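The scene view shows the three blue stoppers at (244,281), (278,260) and (311,241), with the port rim near (167,306) and the tray at (404,226). In the side view the stoppers are at (341,301), (312,280) and (286,260), the port at (416,313) and the tray at (255,221). I'll triangulate these.

```bash
cat > h.py <<'E'
import cv2,numpy as np
from rig import r
from scipy.spatial.transform import Rotation as R
def cam(n,s=None):
    i=r.camera_info(n);K=np.array(i["K"])
    if n!="wrist":
        Rm=cv2.Rodrigues(np.array(i["rvec"]))[0];return K,Rm,np.array(i["tvec"]).reshape(3)
    T=np.eye(4);T[:3,:3]=R.from_euler("xyz",s["tcp_rot"]).as_matrix();T[:3,3]=s["eef_pos"]
    W=np.linalg.inv(T@np.array(i["mount"]));return K,W[:3,:3],W[:3,3]
def ray(c,p):
    K,Rm,t=c;d=Rm.T@np.linalg.inv(K)@[p[0],p[1],1];return -Rm.T@t,d/np.linalg.norm(d)
def plane(c,p,z):
    o,d=ray(c,p);return o+d*(z-o[2])/d[2]
def tri(c1,p1,c2,p2):
    o1,d1=ray(c1,p1);o2,d2=ray(c2,p2)
    a=np.linalg.lstsq(np.c_[d1,-d2],o2-o1,rcond=None)[0];q1=o1+a[0]*d1;q2=o2+a[1]*d2
    return (q1+q2)/2,np.linalg.norm(q1-q2)
def blobs(im,lo,hi,amin=60):
    m=cv2.inRange(cv2.cvtColor(im,cv2.COLOR_RGB2HSV),np.array(lo),np.array(hi))
    n,l,st,c=cv2.connectedComponentsWithStats(m)
    return [(np.round(c[k],1),st[k].tolist()) for k in range(1,n) if st[k][4]>=amin],m
BLUE=((108,120,40),(128,255,255));RED=((0,170,60),(6,255,255))
def move(s,target,yaw=None):
    """row numbers from the measured pose to a target TCP (tool down)"""
    M=R.from_euler("xyz",s["tcp_rot"])
    return np.round(M.inv().apply(np.array(target)-s["eef_pos"])/200,4)
E
python3 - <<'E'
from h import *
I={n:cv2.imread(f"pics/{n}0.png")[:,:,::-1].copy() for n in ("scene","side")}
C={n:cam(n) for n in I}
for n in I:
    print(n,[ (b[0].tolist(),b[1]) for b in blobs(I[n],*BLUE)[0]]);print(' red',[(b[0].tolist(),b[1]) for b in blobs(I[n],*RED,200)[0]])
for nm,a,b in [("s1",(244,281),(341,301)),("s2",(278,260),(312,280)),("s3",(311,241),(286,260)),("port",(167,307),(416,313)),("tray",(404,226),(255,221)),("green",(369,248),(296,234)),("orange",(235,253),(285,316)),("wash",(270,377),(497,242)),("amber",(455,250),(348,175)),("beaker",(349,310),(403,232)),("cap",(365,290),(343,248)),('dish',(311,195),(181,270))]:
    q,e=tri(C["scene"],a,C["side"],b);print(nm,q.round(0),e.round(1))
E
```

```text
scene [([221.5, 11.1], [214, 6, 16, 13, 114]), ([585.9, 225.3], [553, 197, 65, 55, 1582]), ([310.6, 234.0], [302, 229, 18, 13, 142]), ([277.5, 253.5], [268, 247, 19, 15, 175]), ([242.4, 274.9], [233, 268, 21, 16, 227]), ([364.4, 288.5], [353, 281, 23, 16, 300]), ([194.0, 311.6], [190, 308, 9, 8, 62]), ([482.0, 370.1], [468, 356, 29, 30, 641]), ([413.9, 445.1], [399, 427, 32, 37, 929])]
 red [([269.6, 374.4], [259, 366, 22, 19, 309])]
side [([319.0, 141.9], [286, 123, 62, 45, 863]), ([458.5, 185.0], [452, 179, 15, 13, 161]), ([514.3, 210.8], [507, 204, 17, 15, 206]), ([341.8, 246.3], [333, 241, 19, 12, 174]), ([285.7, 254.1], [278, 249, 16, 12, 154]), ([311.6, 274.4], [303, 268, 18, 14, 178]), ([340.6, 295.2], [332, 288, 18, 15, 208])]
 red [([254.1, 221.6], [220, 206, 68, 33, 1198])]
s1 [ 502. -103.   49.] 0.8
s2 [501. -24.  49.] 0.4
s3 [502.  58.  48.] 0.8
port [ 524. -252.  109.] 1.0
tray [567. 266.  10.] 2.5
green [583. 132.  35.] 2.3
orange [414. -57.  34.] 0.5
wash [ 741. -240.  140.] 1.0
amber [746. 150. 112.] 3.9
beaker [701. -58.  88.] 3.3
cap [643.  51.  17.] 2.1
dish [349. 205.  15.] 1.9
```

```bash
python3 -m inch '[[[-0.4,-0.42,-0.02,0,0,0],[-0.8,-0.83,-0.05,0,0,0],[-0.8,-0.83,-0.05,0,0,0],[-0.8,-0.83,-0.05,0,0,0],[-0.8,-0.83,-0.05,0,0,0],[-0.8,-0.83,-0.05,0,0,0]]]' 0.6 20
python3 -m inch '[[[-0.8,-0.83,-0.05,0,0,0],[-0.8,-0.83,-0.05,0,0,0],[-0.8,-0.83,-0.05,0,0,0],[-0.8,-0.83,-0.05,0,0,0],[-0.8,-0.83,-0.05,0,0,0],[-0.8,-0.83,-0.05,0,0,0]]]'
python3 -m inch '[[[-0.84,-0.85,0,0,0,0.384],[-0.84,-0.85,0,0,0,0.384],[-0.84,-0.85,0,0,0,0.384],[-0.84,-0.85,0,0,0,0.384],[-0.84,-0.85,0,0,0,0.384],[-0.84,-0.85,0,0,0,0.384],[-0.84,-0.85,0,0,0,0.384],[-0.84,-0.85,0,0,0,0.384]]]'
python3 -m inch '[[[0,0,0,0,0,0.06],[0,0,0,0,0,0.06],[0,0,0,0,0,0.06],[0,0,0,0,0,0.06]]]'
python3 - <<'E'
from h import *
s=r.sense();f=r.grab_frame("wrist");cv2.imwrite("pics/w1.png",f[:,:,::-1]);import json
json.dump({k:np.array(v).tolist() for k,v in s.items()},open("w1.json","w"));print(s["tcp_rot"],s["eef_pos"],s["clock"],s["opening"])
E
```

```text
clock: 0.6
eef_pos: [313.7, 368.0, 241.1]
tcp_rot: [-3.14, 0.0, 2.776]
contact_force: [0.9, 0.2, 1.0]
opening: 0.803
grasp_force: 0.0
clock: 1.1
eef_pos: [404.1, 156.2, 251.4]
tcp_rot: [-3.141, 0.001, 2.776]
contact_force: [-0.1, 1.0, -0.5]
opening: 0.804
grasp_force: 0.0
clock: 1.77
eef_pos: [500.1, -61.1, 250.8]
tcp_rot: [-3.141, -0.0, 1.767]
contact_force: [-0.2, 0.4, -0.4]
opening: 0.802
grasp_force: 0.0
clock: 2.1
eef_pos: [499.6, -59.2, 251.1]
tcp_rot: [-3.141, -0.0, 1.591]
contact_force: [-0.7, -0.5, -0.2]
opening: 0.801
grasp_force: 0.0
[-3.14109862e+00 -4.02117383e-05  1.59065320e+00] [499.55489267 -59.20711807 251.06277008] 2.1 0.8013196978187943
```

View pics/w1.png

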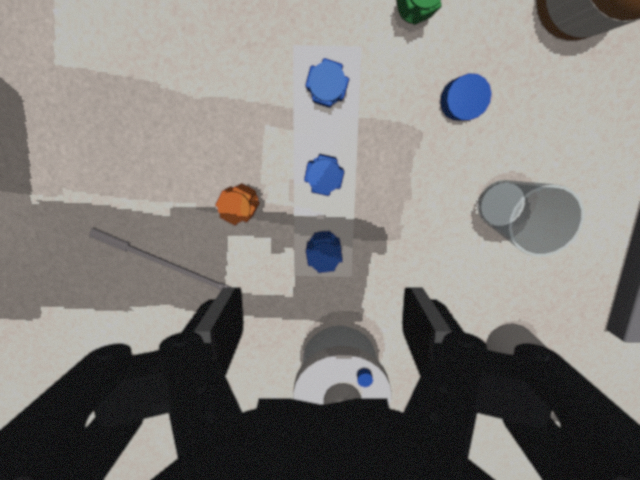

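The wrist view shows the three stopper heads at (327,82), (324,175) and (323,252). The heads look yawed relative to the rack, and the vessel port is hidden behind the gripper. I'll enlarge the heads, rectified onto the top plane, to get the cheek directions.

```bash
python3 - <<'E'
from h import *
import json
s=json.load(open("w1.json"));c=cam("wrist",s);im=cv2.imread("pics/w1.png")
K,Rm,t=c
out=[]
for (x,y) in ((502,58),(501,-24),(502,-103)):
    # rectify: z=70 plane, 60mm square, 5 px/mm ; cols = world x, rows = -y
    A=np.array([[.2,0,x-25],[0,-.2,y+25],[0,0,70]]);  # world = A@[u,v,1]
    A3=np.array([[.2,0,x-25.],[0,-.2,y+25.],[0,0,1]])
    H=K@np.c_[Rm[:,0],Rm[:,1],Rm[:,2]*70+t]@A3
    w=cv2.warpPerspective(im,np.linalg.inv(H),(250,250));out.append(w)
w=np.hstack(out);w=cv2.convertScaleAbs(w,alpha=1.6);cv2.imwrite("pics/w1z.png",w)
hsv=cv2.cvtColor(im,cv2.COLOR_BGR2HSV)
m=cv2.inRange(hsv,np.array((105,110,30)),np.array((128,255,255)))
for q in cv2.findContours(m,0,2)[0]:
    if cv2.contourArea(q)>300:
        (cx,cy),rr=cv2.minEnclosingCircle(q);print((cx,cy),rr,plane(c,(cx,cy),62).round(1),plane(c,(cx,cy),70).round(1))
E
```

```text
(323.6457824707031, 251.54112243652344) 20.2614688873291 [ 501.  -100.7   62. ] [500.9 -98.   70. ]
(323.3995666503906, 174.64434814453125) 19.93645477294922 [499.2 -24.8  62. ] [499.2 -23.9  70. ]
(465.32977294921875, 96.94680786132812) 26.106782913208008 [622.8  45.5  62. ] [619.8  44.7  70. ]
(327.0, 82.0) 23.19492530822754 [500.7  55.3  62. ] [500.6  54.2  70. ]
```

View pics/w1z.png

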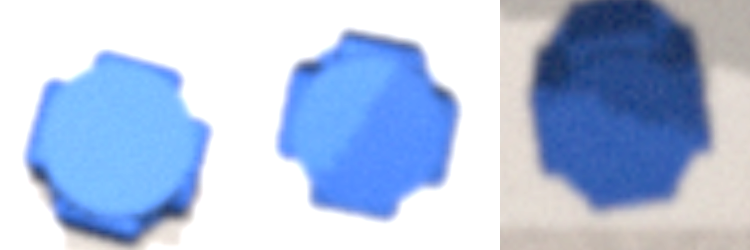

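I estimate the stopper centres at about (500.6,55.6), (500,-23.8) and (501,-101.6), with cheek yaws of −16°, −12° and +9°. I'll squeeze the middle one first.

```bash
python3 -m inch '[[[0.177,0.005,0.1,0,0,0.0735],[0.177,0.005,0.3,0,0,0.0735],[0.177,0.005,0.5,0,0,0.0735],[0.177,0.005,0.7,0,0,0.0735],[0.177,0.005,0.9,0,0,0.0735],[0.177,0.005,0.96,0,0,0.0735],[0.177,0.005,0.96,0,0,0.0735]]]'
python3 -m inch '[[[0,0,0.06,0,0,0],[0,0,0.115,0,0,0],[0,0,0.115,0,0,0],[0,0,0.115,0,0,0]]]'
python3 -m inch '[[[0,0,0,0,0,0],[0,0,0,0,0,0],[0,0,0,0,0,0],[0,0,0,0,0,0],[0,0,0,0,0,0],[0,0,0,0,0,0],[0,0,0,0,0,0],[0,0,0,0,0,0]]]' -1 20
python3 -m inch '[[[0,0,0,0,0,0],[0,0,0,0,0,0],[0,0,0,0,0,0],[0,0,0,0,0,0],[0,0,0,0,0,0],[0,0,0,0,0,0]]]'
```

```text
clock: 2.73
eef_pos: [497.3, -23.5, 55.9]
tcp_rot: [-3.135, 0.001, 1.36]
contact_force: [0.1, -0.3, -0.2]
opening: 0.8
grasp_force: 0.0
clock: 3.07
eef_pos: [500.3, -23.8, 36.7]
tcp_rot: [3.142, -0.0, 1.358]
contact_force: [0.2, -0.0, -0.2]
opening: 0.8
grasp_force: 0.0
clock: 3.73
eef_pos: [500.6, -23.8, 37.1]
tcp_rot: [3.141, -0.0, 1.358]
contact_force: [-1.8, -0.4, 6.8]
opening: 0.349
grasp_force: 19.2
clock: 4.23
eef_pos: [500.6, -23.8, 37.2]
tcp_rot: [3.141, -0.0, 1.358]
contact_force: [-1.7, 0.8, 6.3]
opening: 0.355
grasp_force: 19.2
```

That reads 0.35, or about 30 mm, so it looks supple. I'll check it against a neighbour before committing.

```bash
python3 -m inch '[[[0,0,0,0,0,0],[0,0,0,0,0,0],[0,0,0,0,0,0],[0,0,0,0,0,0],[0,0,-0.15,0,0,0],[0,0,-0.27,0,0,0],[0,0,-0.27,0,0,0]]]' 0.6 20
python3 -m inch '[[[-0.2,0.04,0,0,0,-0.04],[-0.38,0.084,0,0,0,-0.08],[-0.38,0.084,0,0,0,-0.12],[-0.38,0.084,0,0,0,-0.12],[-0.38,0.084,0,0,0,-0.12]]]'
python3 - <<'E'
from h import *
s=r.sense();f=r.grab_frame("wrist");cv2.imwrite("pics/w2.png",f[:,:,::-1]);import json
json.dump({k:np.array(v).tolist() for k,v in s.items()},open("w2.json","w"))
E
python3 -m inch '[[[0,0,0.12,0,0,0],[0,0,0.25,0,0,0],[0,0,0.27,0,0,0],[0,0,0.27,0,0,0],[0,0,0.27,0,0,0]]]'
python3 -m inch '[[[0,0,0,0,0,0],[0,0,0,0,0,0],[0,0,0,0,0,0],[0,0,0,0,0,0],[0,0,0,0,0,0],[0,0,0,0,0,0],[0,0,0,0,0,0],[0,0,0,0,0,0]]]' -1 20
python3 -m inch '[[[0,0,0,0,0,0],[0,0,0,0,0,0],[0,0,0,0,0,0]]]'
```

```text
clock: 4.82
eef_pos: [502.6, -23.9, 93.8]
tcp_rot: [3.136, -0.001, 1.357]
contact_force: [1.1, 0.5, 0.3]
opening: 0.801
grasp_force: 0.0
clock: 5.23
eef_pos: [500.2, -102.4, 89.9]
tcp_rot: [-3.141, -0.0, 1.734]
contact_force: [0.1, -0.8, 0.0]
opening: 0.801
grasp_force: 0.0
clock: 5.7
eef_pos: [500.5, -101.3, 36.6]
tcp_rot: [-3.141, -0.0, 1.734]
contact_force: [0.1, 0.7, -0.1]
opening: 0.799
grasp_force: 0.0
clock: 6.37
eef_pos: [501.3, -101.7, 37.4]
tcp_rot: [3.14, 0.001, 1.734]
contact_force: [-1.1, 1.1, 6.1]
opening: 0.418
grasp_force: 21.0
clock: 6.62
eef_pos: [501.3, -101.7, 37.4]
tcp_rot: [3.14, 0.001, 1.734]
contact_force: [-1.4, 1.2, 4.9]
opening: 0.416
grasp_force: 21.0
```

View pics/w2.png

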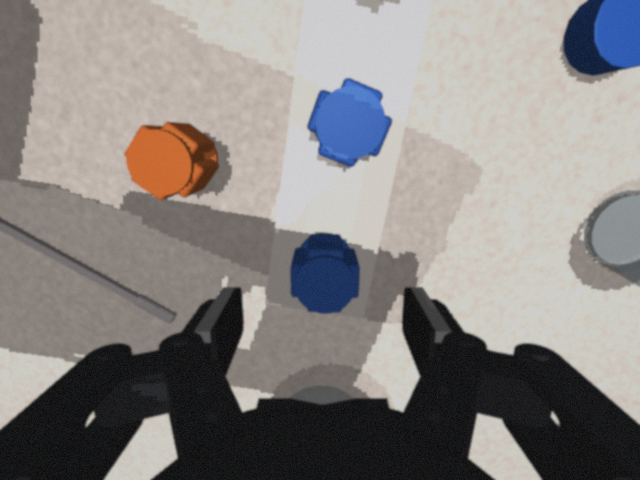

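The neighbour reads 0.416 (35.4 mm), so it's hard, which makes the middle stopper (b) the supple one. In the picture that one still stands upright in its hole at (350,122). Next I'll release and look at the port from close above.

```bash
python3 -m inch '[[[0,0,0,0,0,0],[0,0,0,0,0,0],[0,0,0,0,0,0],[0,0,0,0,0,0],[0,0,-0.2,0,0,0],[0,0,-0.4,0,0,0],[-0.1,0,-0.6,0,0,0],[-0.25,-0.018,-0.75,0,0,0]]]' 0.6 20
python3 -m inch '[[[-0.15,0,-0.15,0,0,0],[-0.3,0,-0.2,0,0,0],[-0.45,0,-0.2,0,0,0],[-0.45,0,-0.2,0,0,0],[-0.45,0,-0.2,0,0,0],[-0.45,0,-0.2,0,0,0]]]'
cat > look.py <<'E'
from h import *
import json,sys
n=sys.argv[1]
s=r.sense();f=r.grab_frame("wrist");cv2.imwrite(f"pics/{n}.png",f[:,:,::-1])
json.dump({k:np.array(v).tolist() for k,v in s.items()},open(n+".json","w"));print(s["eef_pos"],s["tcp_rot"],s["clock"])
E
python3 look.py w3
python3 -m inch '[[[0.2,0,0,0,0,0],[0.25,0,0,0,0,0],[0.25,0,0,0,0,0],[0.25,0,0,0,0,0]]]'
python3 look.py w4
python3 - <<'E'
import cv2,numpy as np
a=cv2.imread("pics/w3.png");b=cv2.imread("pics/w4.png")
cv2.imwrite("pics/w34.png",np.hstack([a[100:480,120:520],b[100:480,120:520]]))
E
```

```text
clock: 7.28
eef_pos: [505.4, -147.9, 186.2]
tcp_rot: [3.14, -0.0, 1.737]
contact_force: [1.9, -0.3, 0.1]
opening: 0.796
grasp_force: 0.0
clock: 7.78
eef_pos: [518.9, -237.1, 222.8]
tcp_rot: [-3.14, -0.001, 1.734]
contact_force: [0.0, 0.8, -0.8]
opening: 0.799
grasp_force: 0.0
[ 518.88625989 -237.14291373  222.84567722] [-3.14037568e+00 -1.19591078e-03  1.73367903e+00] 7.7833
clock: 8.17
eef_pos: [511.3, -187.1, 223.5]
tcp_rot: [-3.141, 0.0, 1.737]
contact_force: [-0.4, 0.1, -0.6]
opening: 0.801
grasp_force: 0.0
[ 511.34541971 -187.11557423  223.47134889] [-3.14130327e+00  3.29252692e-05  1.73703124e+00] 8.1667
```

View pics/w34.png

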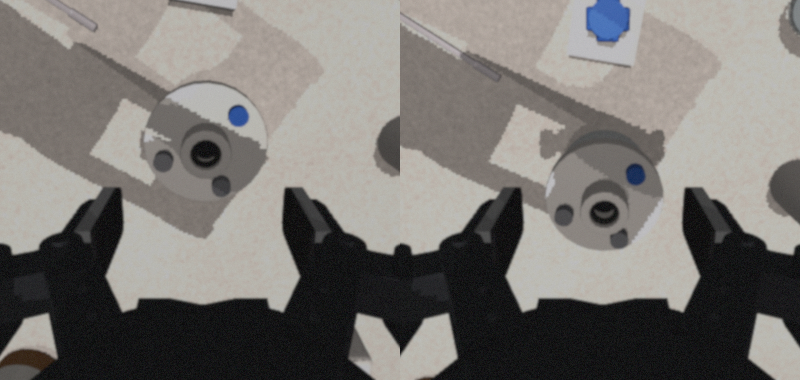

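The port bore shows at crop pixels (206,153) on the left and (604,211) on the right, which is full-frame (326,253) and (324,311). I'll fit the dark bore and triangulate.

```bash
python3 - <<'E'
from h import *
import json
P=[];C=[]
for n,g in (("w3",(326,253)),("w4",(324,311))):
    im=cv2.imread(f"pics/{n}.png",0);c=cam("wrist",json.load(open(n+".json")));C.append(c)
    b=im[g[1]-25:g[1]+26,g[0]-25:g[0]+26]
    b=cv2.GaussianBlur(b,(3,3),0)
    for th in (50,60,70):
        cs=[q for q in cv2.findContours((b<th).astype(np.uint8),0,2)[0] if cv2.contourArea(q)>40]
        q=min(cs,key=lambda q:abs(cv2.pointPolygonTest(q,(25,25),True)-10));e=cv2.fitEllipse(q);p=np.array(e[0])+np.array(g)-25
        print(n,th,p.round(1),np.round(e[1],1),plane(c,p,114).round(1))
        if th==60:P.append(p)
q,e=tri(C[0],P[0],C[1],P[1]);print(q.round(1),e)
s3=json.load(open("w2.json"));
q,e=tri(cam("scene"),(167,307),C[0],P[0]);print("scene+w3",q.round(1),e)
q,e=tri(cam("side"),(416,313),C[0],P[0]);print("side+w3",q.round(1),e)
E
```

```text
w3 50 [325.3 253.8] [25.6 28.5] [ 523.  -252.3  114. ]
w3 60 [325.3 253.9] [26.5 29.5] [ 523.  -252.4  114. ]
w3 70 [325.3 253.9] [27.6 30.2] [ 523.  -252.4  114. ]
w4 50 [324.  312.6] [21.5 26.2] [ 523.  -251.7  114. ]
w4 60 [323.9 312.7] [22.4 26.8] [ 522.9 -251.7  114. ]
w4 70 [324.  312.9] [23.4 27.4] [ 523.  -251.9  114. ]
[ 523.3 -253.6  110.6] 0.005444630611848785
scene+w3 [ 523.9 -252.6  110.3] 2.460446346972968
side+w3 [ 523.1 -253.4  110.7] 0.30421851802358396
```

```bash
python3 - <<'E'
from h import *
import json
s=json.load(open("w2.json"));c=cam("wrist",s);im=cv2.imread("pics/w2.png")
hsv=cv2.cvtColor(im,cv2.COLOR_BGR2HSV)
m=cv2.inRange(hsv,np.array((105,110,30)),np.array((128,255,255)))
for q in cv2.findContours(m,0,2)[0]:
    if cv2.contourArea(q)>800:
        e=cv2.minEnclosingCircle(q);rc=cv2.minAreaRect(q);P=np.array([plane(c,p,66)[:2] for p in cv2.boxPoints(rc)])
        print(np.round(e[0],1),plane(c,e[0],66).round(1),"rect",P.mean(0).round(1),np.linalg.norm(np.diff(P,axis=0),axis=1).round(1),np.degrees(np.arctan2(*(P[1]-P[0])[::-1])).round(1))
E
```

```text
[324.3 273.1] [500.2 -98.8  66. ] rect [500.3 -99.4] [32.9 42.6 35.2] 9.4
[348.5 122. ] [498.9 -25.1  66. ] rect [499.1 -25.6] [34.2 33.5 34.9] 75.1
[605.3  32. ] [598.8  27.9  66. ] rect [598.2  25.7] [30.4 28.4 32. ] 9.3
```

```bash
python3 -m inch '[[[0.2,0.02,0.1,0,0,0.03],[0.4,0.04,0.2,0,0,0.06],[0.6,0.06,0.35,0,0,0.1],[0.81,0.08,0.5,0,0,0.126],[0.81,0.08,0.61,0,0,0.126],[0.81,0.08,0.61,0,0,0.126],[0.81,0.08,0.61,0,0,0.126]]]'
python3 -m inch '[[[0,0,0.1,0,0,0],[0,0,0.25,0,0,0],[0,0,0.32,0,0,0],[0,0,0.32,0,0,0],[0,0,0.32,0,0,0]]]'
python3 -m inch '[[[0,0,0,0,0,0],[0,0,0,0,0,0],[0,0,0,0,0,0],[0,0,0,0,0,0],[0,0,0,0,0,0],[0,0,0,0,0,0],[0,0,0,0,0,0],[0,0,0,0,0,0]]]' -1 22
python3 -m inch '[[[0,0,-0.1,0,0,0],[0,0,-0.3,0,0,0],[0,0,-0.5,0,0,0],[0,0,-0.6,0,0,0],[0,0,-0.6,0,0,0],[0,0,-0.6,0,0,0]]]'
python3 look.py w5
```

```text
clock: 8.8
eef_pos: [499.7, -25.3, 99.9]
tcp_rot: [-3.138, 0.001, 1.341]
contact_force: [0.5, -0.0, 0.4]
opening: 0.802
grasp_force: 0.0
clock: 9.22
eef_pos: [501.8, -27.1, 38.3]
tcp_rot: [3.141, 0.0, 1.338]
contact_force: [-0.5, 0.2, -0.0]
opening: 0.801
grasp_force: 0.0
clock: 9.88
eef_pos: [502.0, -26.2, 39.0]
tcp_rot: [3.139, -0.0, 1.339]
contact_force: [-1.2, -2.6, 7.2]
opening: 0.352
grasp_force: 21.1
clock: 10.38
eef_pos: [501.9, -26.0, 159.3]
tcp_rot: [3.138, -0.001, 1.339]
contact_force: [0.1, -0.6, -0.3]
opening: 0.348
grasp_force: 22.0
[501.86668723 -25.97753366 159.30212298] [ 3.13772215e+00 -6.41282362e-04  1.33866715e+00] 10.3833
```

View pics/w5.png

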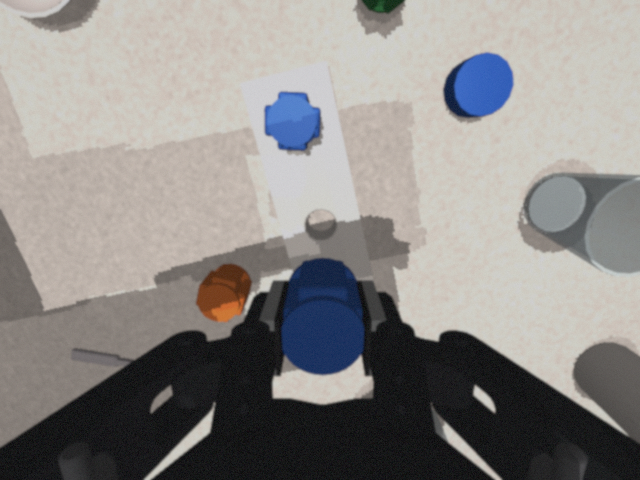

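The stopper is lifted clear, with its top disc at about (323,335) and the empty hole at (321,222). I'll measure how far it sits off-centre in the hand along tool x.

```bash
python3 - <<'E'
from h import *
import json
s=json.load(open("w5.json"));c=cam("wrist",s);im=cv2.imread("pics/w5.png");M=R.from_euler("xyz",s["tcp_rot"])
col=im[240:400,323].astype(int);print(list(zip(range(240,400,4),col[::4].tolist())))
hsv=cv2.cvtColor(im,cv2.COLOR_BGR2HSV)
m=cv2.inRange(hsv,np.array((105,110,30)),np.array((128,255,255)))
q=max(cv2.findContours(m[250:400,250:400],0,2)[0],key=cv2.contourArea)[:,0]+250
q=q[q[:,1]>325];ztop=s["eef_pos"][2]+31.5
W=np.array([plane(c,p,ztop) for p in q]);T=M.inv().apply(W-s["eef_pos"])[:,:2]
# circle fit
A=np.c_[2*T,np.ones(len(T))];a=np.linalg.lstsq(A,(T**2).sum(1),rcond=None)[0];print("centre in tool xy",a[:2],"r",np.sqrt(a[2]+a[0]**2+a[1]**2))
print(T[:,0].min(),T[:,1].min(),T[:,1].max())
E
```

```text
[(240, [106, 108, 113]), (244, [113, 117, 122]), (248, [117, 121, 126]), (252, [117, 121, 126]), (256, [111, 114, 116]), (260, [68, 40, 24]), (264, [65, 34, 14]), (268, [68, 38, 20]), (272, [71, 39, 29]), (276, [67, 37, 19]), (280, [68, 35, 18]), (284, [67, 35, 21]), (288, [83, 43, 21]), (292, [98, 55, 35]), (296, [75, 42, 28]), (300, [84, 44, 28]), (304, [93, 49, 25]), (308, [95, 52, 28]), (312, [93, 50, 29]), (316, [96, 54, 31]), (320, [98, 52, 34]), (324, [97, 53, 32]), (328, [95, 50, 30]), (332, [97, 51, 29]), (336, [96, 49, 28]), (340, [95, 50, 26]), (344, [96, 49, 25]), (348, [95, 51, 31]), (352, [95, 46, 22]), (356, [94, 50, 26]), (360, [96, 49, 26]), (364, [95, 50, 26]), (368, [94, 48, 27]), (372, [94, 49, 26]), (376, [180, 186, 190]), (380, [196, 204, 206]), (384, [192, 200, 205]), (388, [191, 199, 205]), (392, [183, 192, 203]), (396, [189, 198, 205])]
centre in tool xy [ 1.9810408  -0.76157877] r 15.270031196848949
-13.441585468493836 -15.633692663363247 14.351023207226877
```

```bash
python3 -m inch '[[[-0.15,0.05,0,0,0,0],[-0.35,0.12,0,0,0,0],[-0.55,0.18,0,0,0,0],[-0.75,0.25,0,0,0,0],[-0.9,0.31,0,0,0,0],[-1,0.3685,0,0,0,0]]]'
python3 -m inch '[[[-0.0875,0,0,0,0,0],[-0.0875,0,0,0,0,0],[-0.0875,0,0,0,0,0],[-0.0875,0,0,0,0,0]]]'
python3 - <<'E'
from h import *
for n in ("scene","side"):
    cv2.imwrite(f"pics/{n}1.png",r.grab_frame(n)[:,:,::-1])
a=cv2.imread("pics/scene1.png")[230:380,100:250];b=cv2.imread("pics/side1.png")[230:380,340:490]
cv2.imwrite("pics/ss1.png",cv2.resize(np.hstack([a,b]),None,fx=2.6,fy=2.6,interpolation=2))
print(r.sense()["eef_pos"],r.sense()["tcp_rot"])
E
```

```text
clock: 10.93
eef_pos: [525.2, -240.3, 155.7]
tcp_rot: [-3.139, 0.0, 1.337]
contact_force: [0.1, -0.5, -0.9]
opening: 0.347
grasp_force: 21.9
clock: 11.27
eef_pos: [521.6, -253.6, 156.2]
tcp_rot: [-3.139, -0.001, 1.338]
contact_force: [-0.1, 0.2, -1.0]
opening: 0.343
grasp_force: 22.0
[ 522.17121749 -253.30772354  156.93355476] [-3.14034359e+00 -5.00876234e-04  1.33945395e+00]
```

View pics/ss1.png

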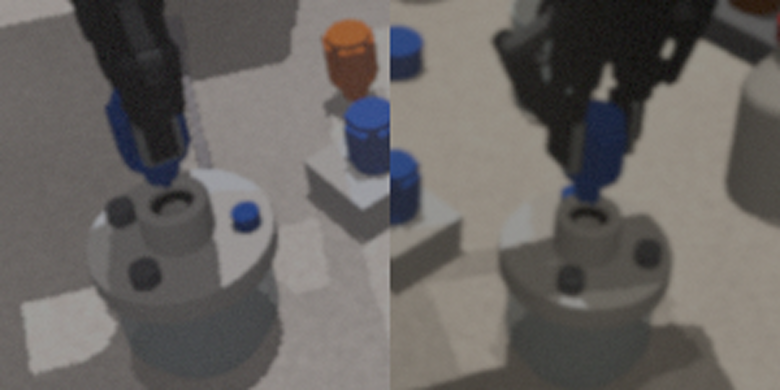

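The stem hangs just above the bore in both views, upright. I'll nudge it, then lower it gently and watch the force.

```bash
python3 -m inch '[[[-0.0045,0.008,0.03,0,0,0],[-0.0045,0.008,0.06,0,0,0],[-0.0045,0.008,0.085,0,0,0],[-0.0045,0.008,0.085,0,0,0]]]'
python3 -m inch '[[[0,0,0.01,0,0,0],[0,0,0.02,0,0,0],[0,0,0.025,0,0,0],[0,0,0.025,0,0,0]]]'
```

```text
clock: 11.7
eef_pos: [523.1, -255.0, 139.0]
tcp_rot: [-3.139, -0.0, 1.339]
contact_force: [0.2, -0.5, -1.0]
opening: 0.343
grasp_force: 22.0
clock: 12.03
eef_pos: [523.9, -255.6, 135.5]
tcp_rot: [-3.142, -0.0, 1.338]
contact_force: [0.4, 1.2, -0.6]
opening: 0.348
grasp_force: 22.0
```

```bash
python3 -m inch '[[[0,0,0.01,0,0,0],[0,0,0.02,0,0,0],[0,0,0.02,0,0,0]]]'
python3 -m inch '[[[0,0,0.008,0,0,0],[0,0,0.015,0,0,0],[0,0,0.015,0,0,0]]]'
```

```text
clock: 12.28
eef_pos: [523.8, -255.6, 131.3]
tcp_rot: [-3.141, -0.0, 1.338]
contact_force: [0.1, 2.1, -0.4]
opening: 0.347
grasp_force: 22.0
clock: 12.53
eef_pos: [523.8, -255.7, 128.2]
tcp_rot: [-3.141, -0.0, 1.339]
contact_force: [0.3, 2.4, -0.3]
opening: 0.344
grasp_force: 22.0
```

```bash
python3 -m inch '[[[0.006,0,0,0,0,0],[0.006,0,0.01,0,0,0],[0.006,0,0.015,0,0,0],[0.006,0,0.015,0,0,0]]]'
python3 -m inch '[[[0,0,0.008,0,0,0],[0,0,0.015,0,0,0],[0,0,0.015,0,0,0]]]'
```

```text
clock: 12.87
eef_pos: [524.1, -254.7, 125.2]
tcp_rot: [-3.142, 0.0, 1.339]
contact_force: [1.1, 0.2, -0.9]
opening: 0.345
grasp_force: 21.9
clock: 13.12
eef_pos: [524.3, -254.6, 122.9]
tcp_rot: [3.141, -0.0, 1.338]
contact_force: [-1.0, 2.2, 5.7]
opening: 0.349
grasp_force: 22.1
```

First contact, 5.7 N. I'll check how far the shoulder is off the rim.

```bash
python3 - <<'E'
from h import *
for n in ("scene","side"):
    cv2.imwrite(f"pics/{n}2.png",r.grab_frame(n)[:,:,::-1])
a=cv2.imread("pics/scene2.png")[250:350,115:215];b=cv2.imread("pics/side2.png")[250:350,366:466]
cv2.imwrite("pics/ss2.png",cv2.convertScaleAbs(cv2.resize(np.hstack([a,b]),None,fx=4,fy=4,interpolation=2),alpha=1.8))
print(r.sense()["contact_force"])
E
```

```text
[-0.18973774  1.80793415  6.73747555]
```

View pics/ss2.png

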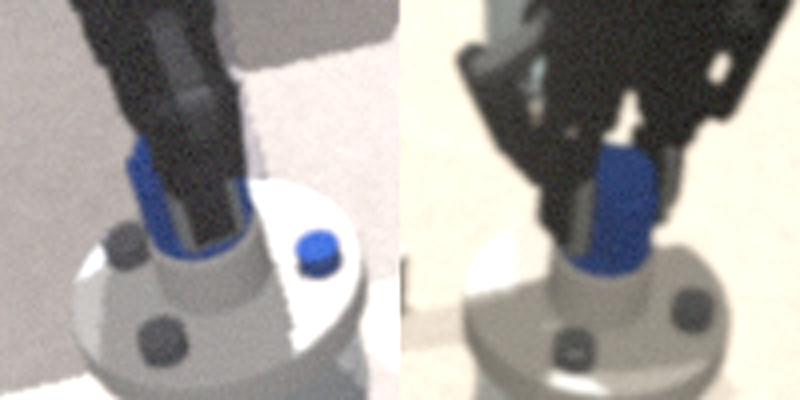

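The shoulder appears to sit right on the rim: the blue bottom edge is at (605,275) and (205,255), with no stem visible. I'll push slightly more to confirm it's seated.

```bash
python3 -m inch '[[[0,0,0.005,0,0,0],[0,0,0.01,0,0,0],[0,0,0.01,0,0,0]]]'
python3 -m inch '[[[0,0,0.005,0,0,0],[0,0,0.005,0,0,0]]]'
```

```text
clock: 13.47
eef_pos: [524.5, -254.5, 122.7]
tcp_rot: [3.141, -0.0, 1.338]
contact_force: [-6.2, 5.3, 24.7]
opening: 0.342
grasp_force: 22.8
clock: 13.63
eef_pos: [524.4, -254.8, 121.8]
tcp_rot: [3.141, 0.0, 1.339]
contact_force: [-7.5, 4.3, 25.6]
opening: 0.346
grasp_force: 23.0
```

It hits a firm stop at 122.7, which puts the shoulder at 114, so it's home. I'll relax the push, release, rise and check.

```bash
python3 -m inch '[[[0,0,-0.02,0,0,0],[0,0,-0.02,0,0,0]]]'
python3 -m inch '[[[0,0,0,0,0,0],[0,0,0,0,0,0],[0,0,0,0,0,0],[0,0,0,0,0,0],[0,0,-0.1,0,0,0],[0,0,-0.3,0,0,0],[0,0,-0.5,0,0,0],[0,0,-0.5,0,0,0]]]' 0.6 22
python3 -m inch '[[[0.2,0,0,0,0,0],[0.35,0,0,0,0,0],[0.5,0,0,0,0,0],[0.5,0,0,0,0,0],[0.5,0,0,0,0,0]]]'
python3 look.py w6
python3 - <<'E'
from h import *
cv2.imwrite("pics/side3.png",r.grab_frame("side")[:,:,::-1]);cv2.imwrite("pics/scene3.png",r.grab_frame("scene")[:,:,::-1])
a=cv2.imread("pics/w6.png")[0:400,100:500];b=cv2.imread("pics/side3.png")[240:340,366:466];c=cv2.imread("pics/scene3.png")[240:340,115:215]
z=lambda q:cv2.resize(q,(200,200),interpolation=2)
cv2.imwrite("pics/v3.png",np.hstack([a,np.vstack([z(b),z(c)])]))
E
```

```text
clock: 13.8
eef_pos: [524.3, -254.7, 124.1]
tcp_rot: [3.141, 0.0, 1.339]
contact_force: [-0.8, 0.1, 2.0]
opening: 0.35
grasp_force: 22.5
clock: 14.47
eef_pos: [527.7, -256.4, 230.9]
tcp_rot: [3.131, 0.002, 1.338]
contact_force: [1.8, -0.8, 0.6]
opening: 0.801
grasp_force: 0.0
clock: 14.88
eef_pos: [547.4, -156.2, 223.3]
tcp_rot: [-3.142, 0.0, 1.341]
contact_force: [-0.6, -0.7, 0.4]
opening: 0.797
grasp_force: 0.0
[ 547.41450391 -156.19553252  223.31930304] [-3.14156791e+00  1.36210028e-04  1.34108405e+00] 14.8833
```

View pics/v3.png

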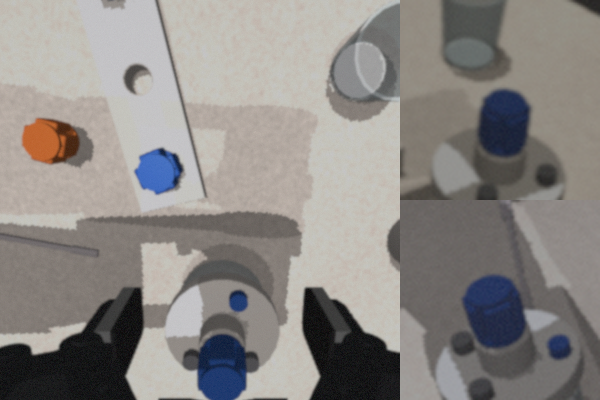

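The stopper stands upright on the port in both views, with its top centre at about side (418,288) and scene (161,284). Next: the height check and the next grasp.

```bash
python3 - <<'E'
from h import *
import json
print(tri(cam("scene"),(161.5,283.5),cam("side"),(418.5,288.5)))
s=json.load(open("w6.json"));c=cam("wrist",s);im=cv2.imread("pics/w6.png");hsv=cv2.cvtColor(im,cv2.COLOR_BGR2HSV)
m=cv2.inRange(hsv,np.array((105,110,30)),np.array((128,255,255)))
for q in cv2.findContours(m,0,2)[0]:
    if cv2.contourArea(q)>800:
        e=cv2.minEnclosingCircle(q);rc=cv2.minAreaRect(q);P=np.array([plane(c,p,66)[:2] for p in cv2.boxPoints(rc)]);d=P[1]-P[0]
        print(np.round(e[0],1),plane(c,e[0],66).round(1),np.degrees(np.arctan2(d[1],d[0])).round(1))
E
```

```text
(array([ 525.97243258, -250.58781184,  155.82998866]), np.float64(2.9696631535341344e-05))
[321.  368.5] [ 510.3 -305.9   66. ] -13.2
[258.  170.1] [ 503.5 -103.1   66. ] 8.5
```

The top is at 156 mm (154 expected when home), so stopper b is done. Now the hard stopper at (501,-102).

```bash
python3 -m inch '[[[0.1,-0.1,0.1,0,0,-0.04],[0.21,-0.286,0.25,0,0,-0.08],[0.21,-0.286,0.45,0,0,-0.125],[0.21,-0.286,0.6,0,0,-0.125],[0.21,-0.286,0.617,0,0,-0.125],[0.21,-0.286,0.617,0,0,-0.125]]]'
python3 -m inch '[[[0,0,0.1,0,0,0],[0,0,0.25,0,0,0],[0,0,0.32,0,0,0],[0,0,0.32,0,0,0],[0,0,0.32,0,0,0]]]'
python3 -m inch '[[[0,0,0,0,0,0],[0,0,0,0,0,0],[0,0,0,0,0,0],[0,0,0,0,0,0],[0,0,0,0,0,0],[0,0,0,0,0,0],[0,0,0,0,0,0],[0,0,0,0,0,0]]]' -1 22
python3 -m inch '[[[0,0,-0.2,0,0,0],[0,0,-0.4,0,0,0],[0,0,-0.6,0,0,0],[0,0,-0.6,0,0,0],[0,0,-0.6,0,0,0]]]'
```

```text
clock: 15.53
eef_pos: [499.8, -103.8, 98.9]
tcp_rot: [-3.138, -0.001, 1.729]
contact_force: [0.1, -0.3, 0.3]
opening: 0.801
grasp_force: 0.0
clock: 15.95
eef_pos: [502.5, -104.2, 37.5]
tcp_rot: [3.14, 0.001, 1.73]
contact_force: [0.2, -0.3, -0.2]
opening: 0.801
grasp_force: 0.0
clock: 16.62
eef_pos: [502.4, -103.7, 37.8]
tcp_rot: [3.139, 0.001, 1.731]
contact_force: [-1.4, -2.1, 9.1]
opening: 0.415
grasp_force: 22.1
clock: 17.03
eef_pos: [503.1, -103.7, 159.5]
tcp_rot: [3.136, 0.002, 1.731]
contact_force: [-0.6, 1.2, -0.6]
opening: 0.419
grasp_force: 23.1
```

```bash
python3 -m inch '[[[0.15,0.05,-0.05,0,0,0],[0.35,0.12,-0.1,0,0,0],[0.55,0.2,-0.1,0,0,0],[0.75,0.28,-0.1,0,0,0],[0.95,0.35,-0.1,0,0,0],[1,0.45,-0.1,0,0,0]]]'
python3 -m inch '[[[0.2,0.05,0,0,0,0.02],[0.35,0.1,0,0,0,0.051],[0.45,0.1075,0,0,0,0.051],[0.45,0.1075,0,0,0,0.051],[0.45,0.1075,0,0,0,0.051]]]'
python3 look.py w7
python3 - <<'E'
from h import *
import json
im=cv2.cvtColor(cv2.imread("pics/w7.png"),cv2.COLOR_BGR2HSV);c=cam("wrist",json.load(open("w7.json")))
m=cv2.inRange(im,np.array((0,120,60)),np.array((7,255,255)))|cv2.inRange(im,np.array((174,120,60)),np.array((180,255,255)))
q=max(cv2.findContours(m,0,2)[0],key=cv2.contourArea)
h=cv2.convexHull(q);a=cv2.approxPolyDP(h,8,True)[:,0]
for p in a: print(p,plane(c,p,32).round(0))
E
```

```text
clock: 17.53
eef_pos: [555.8, 112.5, 175.1]
tcp_rot: [-3.139, -0.001, 1.733]
contact_force: [-0.0, -1.0, -1.3]
opening: 0.418
grasp_force: 23.0
clock: 17.95
eef_pos: [563.8, 201.5, 174.9]
tcp_rot: [-3.139, 0.001, 1.574]
contact_force: [0.3, -0.1, -0.7]
opening: 0.417
grasp_force: 23.0
[563.84938101 201.4879186  174.85892378] [-3.13944278e+00  9.43520713e-04  1.57357075e+00] 17.95
[244  42] [506. 337.  32.]
[436  82] [648. 310.  32.]
[395 239] [625. 187.  32.]
[225 208] [482. 213.  32.]
```

View pics/w7.png

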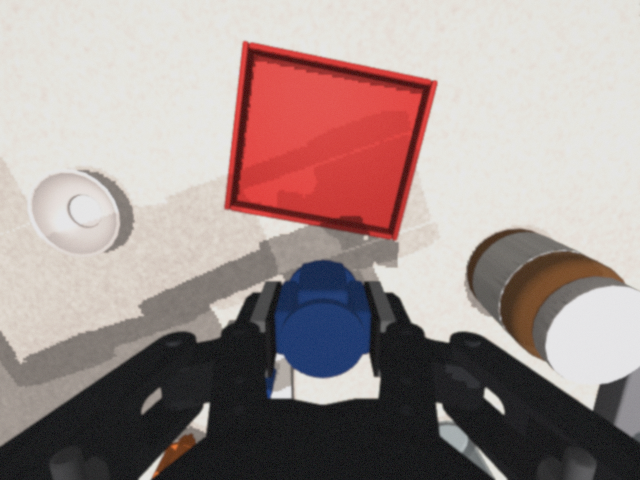

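The tray's inner centre is at (565,262), with a yaw of about −10°. I'll place the first hard stopper in the −x half, tilted so that it lies down along the tray.

```bash
python3 -m inch '[[[0.13,-0.08,0.1,0,0,0.03],[0.265,-0.155,0.2,0,0,0.0585],[0.265,-0.155,0.325,0,0,0.0585],[0.265,-0.155,0.325,0,0,0.0585],[0.265,-0.155,0.325,0,0,0.0585]]]'
python3 -m inch '[[[0,0,0,0,-0.035,0],[0,0,0.05,0,-0.07,0],[0,0,0.15,0,-0.105,0],[0,0,0.22,0,-0.14,0],[0,0,0.29,0,-0.167,0],[0,0,0.29,0,-0.167,0],[0,0,0.29,0,-0.167,0]]]'
```

```text
clock: 18.42
eef_pos: [532.9, 252.3, 110.2]
tcp_rot: [-3.139, 0.002, 1.388]
contact_force: [0.5, -0.0, 0.5]
opening: 0.415
grasp_force: 22.9
clock: 19.0
eef_pos: [534.3, 253.7, 52.9]
tcp_rot: [-3.14, 0.524, 1.388]
contact_force: [1.2, -0.0, -0.8]
opening: 0.424
grasp_force: 23.0
```

```bash
python3 -m inch '[[[0.015,0,0.025,0,0,0],[0.0275,0,0.0475,0,0,0],[0.0275,0,0.0475,0,0,0]]]'
python3 -m inch '[[[0,0,0,0,0,0],[0,0,0,0,0,0],[0,0,0,0,0,0],[0,0,0,0,0,0],[0,0,0,0,0,0],[0,0,0,0,0,0],[0,0,0,0,0,0]]]' 0.3
python3 -m inch '[[[0,0,-0.1,0,0,0],[0,0,-0.3,0,0,0],[0,0,-0.5,0,0,0],[0,0,-0.6,0,0,0],[0,0,-0.6,0,0,0]]]'
python3 -m inch '[[[-0.2,0,-0.1,0,0.035,0],[-0.35,0,-0.2,0,0.07,0],[-0.35,0,-0.2,0,0.105,0],[-0.35,0,-0.2,0,0.14,0],[-0.35,0,-0.2,0,0.167,0],[-0.35,0,-0.2,0,0.167,0],[-0.35,0,-0.2,0,0.167,0]]]' 0.6
python3 look.py w8
python3 - <<'E'
from h import *
import json
im=cv2.imread("pics/w8.png");c=cam("wrist",json.load(open("w8.json")))
hsv=cv2.cvtColor(im,cv2.COLOR_BGR2HSV)
m=cv2.inRange(hsv,np.array((105,110,30)),np.array((128,255,255)))
for q in cv2.findContours(m,0,2)[0]:
    if cv2.contourArea(q)>300:
        rc=cv2.minAreaRect(q);print(rc,plane(c,rc[0],22).round(0),[plane(c,p,22).round(0)[:2].tolist() for p in cv2.boxPoints(rc)])
E
```

```text
clock: 19.25
eef_pos: [534.3, 252.9, 43.0]
tcp_rot: [3.141, 0.523, 1.385]
contact_force: [-0.4, -0.8, -0.5]
opening: 0.415
grasp_force: 23.0
clock: 19.83
eef_pos: [533.9, 253.9, 42.2]
tcp_rot: [-3.142, 0.525, 1.387]
contact_force: [0.1, 0.1, -0.8]
opening: 0.648
grasp_force: 0.0
clock: 20.25
eef_pos: [547.1, 316.5, 150.4]
tcp_rot: [3.136, 0.518, 1.386]
contact_force: [-0.3, 0.2, -0.2]
opening: 0.652
grasp_force: 0.0
clock: 20.83
eef_pos: [537.0, 271.4, 215.4]
tcp_rot: [-3.141, 0.002, 1.385]
contact_force: [-0.6, 0.1, -1.2]
opening: 0.798
grasp_force: 0.0
[536.99090058 271.37953201 215.36199494] [-3.14090901e+00  2.05297390e-03  1.38482968e+00] 20.8333
((318.3077697753906, 202.28427124023438), (37.005245208740234, 63.134090423583984), 12.26477336883545) [534. 279.  22.] [[504.0, 257.0], [529.0, 314.0], [562.0, 300.0], [538.0, 242.0]]
((616.9999389648438, 47.99999237060547), (95.99998474121094, 43.99999237060547), 90.0) [811. 364.  22.] [[792.0, 404.0], [828.0, 397.0], [833.0, 320.0], [794.0, 328.0]]
```

The first hard stopper lies inside the tray, around (534,279). Now the last one, at (501,55).

```bash
python3 -m inch '[[[-0.15,0,0,0,0,0.01],[-0.35,0.01,0.1,0,0,0.03],[-0.55,0.025,0.2,0,0,0.03],[-0.75,0.025,0.3,0,0,0.03],[-0.95,0.025,0.3,0,0,0.03],[-1,0.025,0.3,0,0,0.03]]]'
python3 -m inch '[[[-0.094,0,0.2,0,0,0],[-0.094,0,0.277,0,0,0],[-0.094,0,0.277,0,0,0],[-0.094,0,0.277,0,0,0]]]'
python3 look.py w9
python3 - <<'E'
from h import *
import json
s=json.load(open("w9.json"));c=cam("wrist",s);im=cv2.imread("pics/w9.png");hsv=cv2.cvtColor(im,cv2.COLOR_BGR2HSV)
m=cv2.inRange(hsv,np.array((105,110,30)),np.array((128,255,255)))
for q in cv2.findContours(m,0,2)[0]:
    if cv2.contourArea(q)>800:
        e=cv2.minEnclosingCircle(q);rc=cv2.minAreaRect(q);P=np.array([plane(c,p,66)[:2] for p in cv2.boxPoints(rc)]);d=P[1]-P[0]
        print(np.round(e[0],1),plane(c,e[0],66).round(1),P.mean(0).round(1),np.degrees(np.arctan2(d[1],d[0])).round(1))
E
```

```text
clock: 21.38
eef_pos: [503.3, 72.6, 153.2]
tcp_rot: [-3.136, 0.005, 1.294]
contact_force: [-0.2, 0.9, 0.2]
opening: 0.8
grasp_force: 0.0
clock: 21.72
eef_pos: [500.3, 57.9, 99.3]
tcp_rot: [-3.139, 0.002, 1.294]
contact_force: [-0.3, 0.6, 0.6]
opening: 0.8
grasp_force: 0.0
[500.29180435  57.92887162  99.29894734] [-3.13850192e+00  1.98764233e-03  1.29384102e+00] 21.7167
[325.5 266.3] [502.   60.8  66. ] [501.8  60.1] -15.8
[535.5 196.5] [613.6  68.2  66. ] [613.3  66.5] 74.9
```

```bash
python3 -m inch '[[[0,0.003,0.1,0,0,0],[0,0.003,0.25,0,0,0],[0,0.003,0.31,0,0,0],[0,0.003,0.31,0,0,0],[0,0.003,0.31,0,0,0]]]'
python3 -m inch '[[[0,0,0,0,0,0],[0,0,0,0,0,0],[0,0,0,0,0,0],[0,0,0,0,0,0],[0,0,0,0,0,0],[0,0,0,0,0,0],[0,0,0,0,0,0],[0,0,0,0,0,0]]]' -1 22
python3 -m inch '[[[0,0,-0.2,0,0,0],[0,0,-0.4,0,0,0],[0,0,-0.6,0,0,0],[0,0,-0.7,0,0,0],[0,0,-0.7,0,0,0],[0,0,-0.7,0,0,0]]]'
```

```text
clock: 22.18
eef_pos: [502.1, 58.1, 39.0]
tcp_rot: [3.141, 0.0, 1.294]
contact_force: [-0.2, 0.3, -0.1]
opening: 0.804
grasp_force: 0.0
clock: 22.85
eef_pos: [502.4, 57.6, 39.7]
tcp_rot: [3.139, -0.001, 1.293]
contact_force: [-0.7, 1.3, 5.7]
opening: 0.414
grasp_force: 22.4
clock: 23.35
eef_pos: [502.2, 57.3, 180.1]
tcp_rot: [3.138, -0.001, 1.293]
contact_force: [-0.3, -0.4, -0.6]
opening: 0.416
grasp_force: 24.1
```

```bash
python3 -m inch '[[[0.15,0.02,0,0,0,-0.01],[0.35,0.07,0,0,0,-0.03],[0.55,0.1,0,0,0,-0.03],[0.75,0.15,0,0,0,-0.03],[1,0.179,0.1,0,0,-0.03],[1,0.179,0.2,0,0,-0.03],[1,0.179,0.35,0,0,-0.03],[1,0.179,0.35,0,0,-0.03]]]'
python3 -m inch '[[[0.02,0,0,0,-0.035,0],[0.02,0,0.05,0,-0.07,0],[0.02,0,0.15,0,-0.105,0],[0.02,0,0.22,0,-0.14,0],[0.02,0,0.29,0,-0.167,0],[0.02,0,0.29,0,-0.167,0],[0.02,0,0.29,0,-0.167,0]]]'
```

```text
clock: 24.02
eef_pos: [586.0, 239.0, 100.9]
tcp_rot: [-3.132, 0.006, 1.389]
contact_force: [-2.8, -1.0, -1.8]
opening: 0.422
grasp_force: 24.0
clock: 24.6
eef_pos: [590.1, 243.5, 48.7]
tcp_rot: [-3.138, 0.526, 1.39]
contact_force: [0.1, 1.1, -0.6]
opening: 0.414
grasp_force: 24.0
```

```bash
python3 -m inch '[[[0.01,0.01,0.015,0,0,0],[0.015,0.01,0.026,0,0,0],[0.015,0.01,0.026,0,0,0]]]'
python3 -m inch '[[[0,0,0,0,0,0],[0,0,0,0,0,0],[0,0,0,0,0,0],[0,0,0,0,0,0],[0,0,0,0,0,0],[0,0,0,0,0,0],[0,0,0,0,0,0]]]' 0.15
python3 -m inch '[[[0,0,-0.1,0,0,0],[0,0,-0.3,0,0,0],[0,0,-0.5,0,0,0],[0,0,-0.6,0,0,0],[0,0,-0.6,0,0,0]]]'
python3 -m inch '[[[-0.3,0,-0.1,0,0.035,0],[-0.45,0,-0.2,0,0.07,0],[-0.45,0,-0.2,0,0.105,0],[-0.45,0,-0.2,0,0.14,0],[-0.45,0,-0.2,0,0.167,0],[-0.45,0,-0.2,0,0.167,0],[-0.45,0,-0.2,0,0.167,0]]]'
python3 look.py w10
python3 - <<'E'
from h import *
b=r.grab_frame("scene")[:,:,::-1];a=cv2.imread("pics/w10.png")
cv2.imwrite("pics/fin.png",np.hstack([cv2.resize(a,(400,300)),cv2.resize(b[120:420,100:500],(400,300))]))
E
```

```text
clock: 24.85
eef_pos: [593.9, 242.4, 45.6]
tcp_rot: [3.14, 0.522, 1.385]
contact_force: [-0.4, -0.2, -0.7]
opening: 0.414
grasp_force: 24.1
clock: 25.43
eef_pos: [593.2, 243.4, 44.3]
tcp_rot: [-3.142, 0.525, 1.387]
contact_force: [0.2, 0.4, -0.1]
opening: 0.572
grasp_force: 0.0
clock: 25.85
eef_pos: [606.5, 306.0, 153.0]
tcp_rot: [3.135, 0.519, 1.386]
contact_force: [0.3, 0.4, -0.3]
opening: 0.575
grasp_force: 0.0
clock: 26.43
eef_pos: [593.3, 243.9, 227.7]
tcp_rot: [-3.141, 0.002, 1.385]
contact_force: [0.3, 0.7, -0.2]
opening: 0.575
grasp_force: 0.0
[593.25100847 243.85316217 227.66240301] [-3.14099237e+00  1.90503902e-03  1.38476436e+00] 26.4333
```

View pics/fin.png

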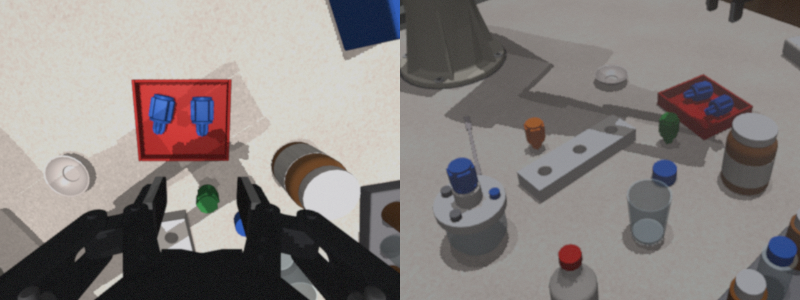

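Both hard stoppers lie flat inside the tray, at (161,112) and (203,115) in the left image. The supple one stands seated on the port at (461,178) in the right image. The rack is empty, everything else is in place, and the arm is clear.

```bash
python3 -c "
from rig import r
print(r.sign_off())"
```

```text
the job is handed in; nothing more can be done
None
```

The supple stopper (the middle one in the rack) is upright and home in the vessel port, both hard ones are in the red tray, and the job was handed in at about 26.5 s; the final push read about 25 N, above the 5–15 N given, because I pressed about 3 mm further to confirm it was seated.

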